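# Re-pair a laundry room's control terminal: seat the service key, hold the recessed reset

## Robot

A 6-joint arm with a two-finger parallel gripper is mounted at the origin on the work surface. World frame = base frame: x ahead of the robot, y to its left, z up, the work surface at z = 0. Lengths are in m, angles in degrees, forces in N, time in s.
With the tool pointing down it reaches from about 0.4 to 0.825 m from the base axis. Payload 7 kg.
Tool frame: the origin (TCP) lies on the centre line of the jaws, within the pads' length; the fingertips stand 19 mm ahead of it and the grasp point (between the pads) is the TCP (r.tip_extent is the distance from the TCP to the fingertips, in m); z points along the fingers, y is the line along which they close (so a half turn about z gives the same grasp; the last joint's range is limited). The gripper opens to 88 mm and grips with 3 to 60 N. Pads are 19 mm wide; open, the fingers measure 130 mm over their backs; the gripper's body (78 mm by 193 mm) begins 47 mm behind the grasp point.
Start: joints at [-56.66, 20.546, 0.682, 0, -70.136, -16.507], TCP at [0.195, -0.646, 0.246] pointing down, gripper open.
Joint ranges: [-176.03, 176.03], [-82.01, 121.73], [-58.28, 71.71], [-173.87, 95.51], [-174.79, -0.11], [-173.66, 173.66]. Speed limits (degrees/s): [136.94, 136.94, 172.46, 180, 180, 180].

## Interface

Orientations are given as [roll, pitch, yaw] about the fixed x, y, z axes, in that order (R = Rz(yaw) Ry(pitch) Rx(roll)).
In Python, from plant import r gives the robot as it stands. The module is installed in compiled form; this text tells all that it offers.
- The arm moves only by the tool jog_arm, never from a script. Its argument "deltas" is a list that holds one entry, the list of rows, each a list of 5 numbers: the opening, from -1 (shut) to 1 (fully open), then the shift along the world's x, y, z in cm, then the turn about the world's z in rad. In form: [[[claw, dx, dy, dz, turn], ...]]. A call has 1 to 8 rows; each row shifts and turns the commanded pose from where the row before left it; what a row does not reach is not made up. A row lasts 1/8 s, in which the tool goes at most 62.5 mm and 10.7 degrees, less where a joint would pass 70% of its speed; a pose out of reach is approached as far as the arm can. A call with a gripper value outside its range is refused whole. The fingers move at their own pace and stop on an object; "force" is the grip in N (left out, the last holds). Time passes only in rows, so rows that do not move let the fingers close. It gives the time, the measured TCP pose, the force, the opening and the grip force at its end, in the units of the state.
- r.get_state(): the state, without advancing time (a new reading comes with each control period).
- r.capture(name): name is "side" or "top" or "wrist"; returns the picture (384x512x3 uint8, blue, green, red); there is no depth.
- r.camera_info(name): a dict with "fx", "fy", "cx", "cy" (pixels), "view" (4x4, takes a point from world to camera coordinates). Camera axes: x right, y up, looking along -z (the intrinsics and any distortion apply to the point x, -y, -z); pixel columns grow to the right and rows downward; lengths in m; the calibration is good to about 2 mm. A picture is of the moment at which its call begins: read the wrist's pose just before it. camera_info takes no time and is no camera call; for the wrist camera it gives the pose at the moment of the call.
- r.close_job(): hands the job in; it is judged then, once.
The state is a dict: "time_s": time; "joints": joint angles; "qd": joint speeds; "joint_torque": joint torques, N m; "tcp_pos": TCP position; "eef_rot": TCP orientation; "contact_force": force on the tool from outside, world axes, zero at the start; "moment": the same for the moment, N m; "gripper_width": finger opening in m; "gripper_force": force on a finger pad.
Only numpy, scipy, OpenCV 4.12 (cv2) and the standard library are available. Lean on these libraries where they do the work, as an engineer would, in place of code of your own. Each camera call takes 0.05 s, during which the arm holds its last target. There are 200 camera calls.

## Task

First lay the service key flat and lengthwise on the terminal's sloped cradle and let go of it, so that it stays there. Then take the stylus out of its holder, reach its tip straight down through the round hole in the terminal's top and hold the recessed reset button pressed well down with it. Finish while still holding the stylus on the pressed button; leave the detergent bottle, the carton and the cup where they stand.

Things in the scene. Friction and masses are not known exactly. Their poses are not given: they have to be found in the camera images.
- terminal: Fixed grey box on the counter, 160 (x) by 240 (y) by 70 mm high, origin at the centre of its underside, z up; its position and yaw vary. Its top is level. On its left half (+y) stands the sloped cradle; the right half (-y) is a white cover plate with one round hole, the reset aperture, and a flat black display behind it.
- cradle: Fixed sloped aluminium bed on a pedestal on the terminal, 74 long (x) by 44 wide (y) by 6 mm thick, no side rails. Origin: centre of its upper surface, 10 mm behind (+x), 60 mm left (+y) of the terminal's centre, 105 mm above the counter. x points up the 20 degree slope, away from the terminal's front (-x); y level; z the bed's normal. A lip 5 mm high crosses the low end (x = -39 to -35 mm).
- aperture (a point): Centre of the round hole's mouth at the terminal's top face, 70 mm above the counter, at 20 mm in front (-x) and 60 mm right (-y) of the terminal's centre; axes as the terminal. Hole diameter 18 mm through an 8 mm plate; below it a wider cavity (33 mm square) with the button.
- button_top (a point): Centre of the reset button's flat top (20 mm diameter grey disc), 22 mm straight below the hole's mouth when not pressed; goes down with the button.
- reset (a joint): Travel of the reset button, m: 0 = up, 0.008 = fully down. Spring: about 1.5 N to start it, 5.5 N fully down, then a hard stop; it comes back up when let go. It counts as pressed well down beyond 0.005.
- key: Loose service key: a grey plastic slab 60 (x) by 40 (y) by 16 mm (z) with a small steel contact patch on its top, about 60 g, lying flat on the counter left or right of the terminal. Origin at the centre of its underside, x along its length, z up. Either end may point up the slope; the same face stays up.
- stylus: Loose stylus upright in the holder, 130 mm long, about 60 g: steel shaft of 8 mm diameter for the lower 65 mm, flange of 26 mm diameter from 65 to 69 mm, round black handle of 18 mm diameter from 69 to 130 mm. Origin at the centre of its tip (lower end), z up along it. In the holder its tip is 5 mm above the counter, so the handle spans 74 to 135 mm above the counter.
- holder: Fixed grey block 60 by 60 by 70 mm high, origin at the centre of its underside, with an upright through hole of 13 mm diameter in its middle in which the stylus shaft stands; the stylus's flange rests on its top. It stands left or right of the terminal, on the other side from the key.
- detergent: Bystander: white bottle, 70 mm diameter, 200 mm high, origin at the centre of its underside. Leave alone.
- carton: Bystander: cardboard box 70 by 110 by 150 mm high, origin at the centre of its underside. Leave alone.
- scoop_cup: Bystander: small white cup, 60 mm diameter at the rim, 55 mm high, origin at the centre of its underside. Leave alone.

How it is judged:
By the outcome, as a careful person would: the job done as asked, in the order asked, and still so for the second after the job is handed in, while the arm keeps its last pose, push and grip.
It also fails if it takes over 64 s, if anything falls off the work surface, if the arm or the gripper's body presses on something with over 40 N, if the wrist force passes 120 N, or if a joint passes its speed limit or range.

## Working session

There is one attempt and no reset: what is moved stays moved. The work goes in short steps, Python scripts to look and compute and a tool call to move; the robot and the scene stay as the last step left them, time stands still between calls to the robot, and variables do not carry over. Pictures are saved under pics/ and viewed, at most 10 in all, crops included, and the job is handed in when it is done.

Besides the shell and the picture viewer there is one more tool, called as name(argument=value, ...), one argument or row to a line, values as JSON. jog_arm: Moves the arm, as the interface text tells. Its arguments: {"type":"object","properties":{"deltas":{"type":"array"},"force":{"type":"number"}},"required":["deltas"]}

```bash
mkdir -p pics; python3 - <<'E'
from plant import r
import cv2,numpy as np
ims=[r.capture(n) for n in("top","side")]
for n,i in zip(("top","side"),ims): cv2.imwrite(f"pics/{n}0.png",i)
for n in("top","side","wrist"):
    c=r.camera_info(n); print(n,{k:(np.round(v,4).tolist() if not isinstance(v,str) else v) for k,v in c.items()})
print(r.get_state(), r.tip_extent)
E
```

```text
top {'fx': 415.5542, 'fy': 415.5542, 'cx': 256.4903, 'cy': 196.4164, 'view': [[0.0026, -1.0, 0.0076, 0.0025], [0.9888, 0.0037, 0.1493, -0.5524], [-0.1493, 0.0071, 0.9888, -1.1477], [0.0, 0.0, 0.0, 1.0]]}
side {'fx': 426.2345, 'fy': 426.2345, 'cx': 262.3406, 'cy': 200.6557, 'view': [[-0.9396, -0.3423, 0.0035, 0.517], [0.1882, -0.5081, 0.8405, -0.1748], [-0.2859, 0.7904, 0.5418, -0.8729], [0.0, 0.0, 0.0, 1.0]]}
wrist {'fx': 264.2992, 'fy': 264.2992, 'cx': 255.7555, 'cy': 190.0972, 'view': [[-0.2906, 0.9568, 0.0033, 0.6729], [-0.913, -0.2763, -0.3, 0.0372], [-0.2861, -0.0902, 0.9539, -0.3941], [0.0, 0.0, 0.0, 1.0]]}
{'time_s': 0.1, 'joints': array([-5.66607368e+01,  2.05864557e+01,  6.39871571e-01, -1.71917140e-02,
       -7.01347363e+01, -1.65085062e+01]), 'qd': array([-0.07886396, -0.00222646,  0.08312184,  0.06288839, -0.06012515,
        0.00924582]), 'joint_torque': array([-1.06083233e-03, -5.84160948e+01,  2.93752098e+01,  7.01556891e+00,
        1.02030986e-02, -4.65919322e-05]), 'tcp_pos': array([ 0.19532443, -0.64570904,  0.24473439]), 'eef_rot': array([ 1.79917439e+02, -7.61380572e-03, -1.63175091e+02]), 'contact_force': array([-0.36059771, -0.65696926, -0.32305964]), 'moment': array([ 0.01059182, -0.0110318 ,  0.03311585]), 'gripper_force': 0.0, 'gripper_width': 0.08749259859477519} 0.019
```

View pics/top0.png

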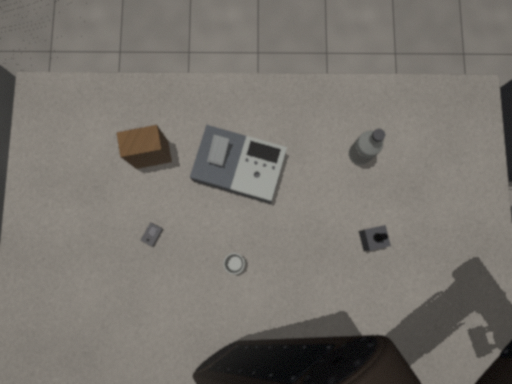

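View pics/side0.png

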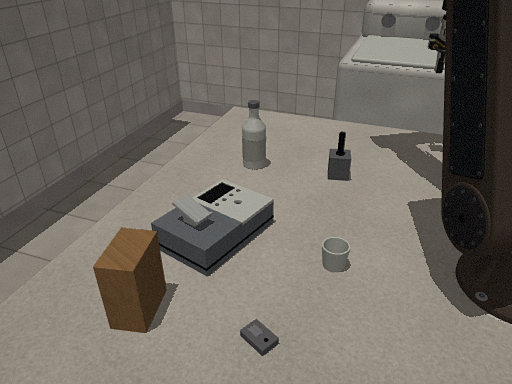

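```bash
cat > h.py <<'E'
import numpy as np,cv2
from plant import r
def proj(n,P,c=None):
    c=c or r.camera_info(n); V=np.array(c["view"]); P=np.atleast_2d(P)
    q=P@V[:3,:3].T+V[:3,3]; return np.c_[c["cx"]+c["fx"]*q[:,0]/-q[:,2], c["cy"]-c["fy"]*q[:,1]/-q[:,2]]
def ray(n,uv,z,c=None):
    c=c or r.camera_info(n); V=np.array(c["view"]); R=V[:3,:3]; o=-R.T@V[:3,3]
    uv=np.atleast_2d(uv); d=np.c_[(uv[:,0]-c["cx"])/c["fx"],-(uv[:,1]-c["cy"])/c["fy"],-np.ones(len(uv))]@R
    return o+d*((z-o[2])/d[:,2])[:,None]
E
python3 - <<'E'
from h import *
im=cv2.imread("pics/top0.png")
def crop(x,y,w,h,s): return cv2.resize(im[y:y+h,x:x+w],None,fx=s,fy=s,interpolation=cv2.INTER_CUBIC)
a=crop(185,120,110,90,5)
b=np.vstack([crop(130,212,45,45,5),crop(352,216,45,45,5)])
cv2.imwrite("pics/c1.png",np.hstack([a,b]))
g=cv2.cvtColor(im,cv2.COLOR_BGR2GRAY)
for n,uv,z in[("key",(152,234),.016),("term",(239,163),.07),("hold",(375,238),.07),("cup",(235,264),.05),("ap",(257,175),.07),("det",(366,155),.1),("carton",(140,137),.15)]: print(n,ray("top",uv,z).round(3))
E
```

```text
key [[0.446 0.305 0.016]]
term [[0.643 0.054 0.07 ]]
hold [[ 0.433 -0.323  0.07 ]]
cup [[0.361 0.063 0.05 ]]
ap [[0.609 0.003 0.07 ]]
det [[ 0.661 -0.298  0.1  ]]
carton [[0.694 0.314 0.15 ]]
```

View pics/c1.png

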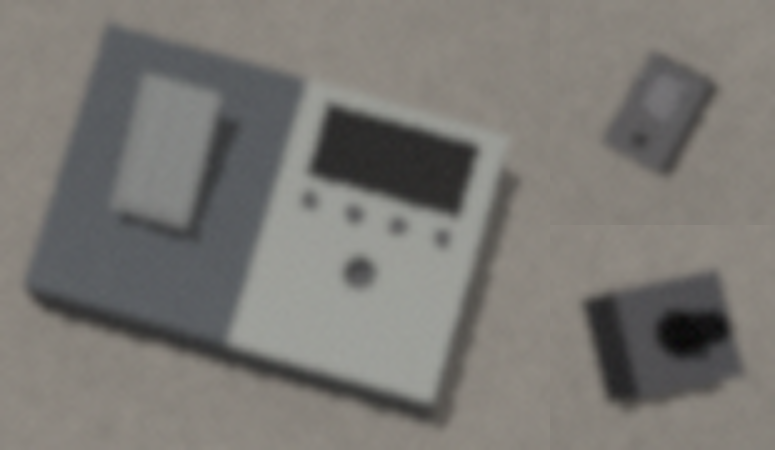

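```bash
python3 - <<'E'
from h import *
def px(P,ox,oy,cx=0,cy=0): return (np.array(P,float)-[cx,cy]+.5)/5-.5+[ox,oy]
def fit(name,loc,W):
    loc=np.array(loc,float);c=W[:,:2].mean(0);a=loc-loc.mean(0);b=W[:,:2]-c
    t=np.arctan2((a[:,0]*b[:,1]-a[:,1]*b[:,0]).sum(),(a*b).sum());R=np.array([[np.cos(t),-np.sin(t)],[np.sin(t),np.cos(t)]])
    o=c-R@loc.mean(0);print(name,o.round(4),"yaw",np.degrees(t).round(2),"res mm",((a@R.T-b)*1e3).round(1).tolist());return o,R,t
W=ray("top",px([(108,27),(510,138),(28,288),(435,403),(359,272)],185,120),.07)
o,R,t=fit("term",[(.08,.12),(.08,-.12),(-.08,.12),(-.08,-.12),(-.02,-.06)],W)
print("ap seen",W[4].round(4),"from term",o+R@[-.02,-.06]); print("cradle",o+R@[.01,.06])
q=np.array([[.037,.022],[.037,-.022],[-.039,-.022],[-.039,.022]])
P=[np.r_[o+R@[.01+np.cos(.349)*x,.06+y],.105+x*np.sin(.349)] for x,y in q]
print("cradle px pred",((proj("top",P)-[185,120])*5).round(0).tolist())
W=ray("top",px([(655,52),(717,88),(667,174),(603,140)],130,212,550),.016)
fit("key",[(.03,.02),(.03,-.02),(-.03,-.02),(-.03,.02)],W)
W=ray("top",px([(612,292),(717,272),(742,375),(635,400)],352,216,550,225),.07)
fit("holder",[(.03,.03),(.03,-.03),(-.03,-.03),(-.03,.03)],W)
c=r.camera_info("side")
print("side pred ap",proj("side",[np.r_[o+R@[-.02,-.06],.07]]),"stylus top pred later")
E
```

```text
term [0.6462 0.0557] yaw -15.65 res mm [[1.3, 0.6], [0.9, -0.6], [-0.4, 2.1], [-0.7, -0.6], [-1.1, -1.6]]
ap seen [0.6119 0.0048 0.07  ] from term [0.61078455 0.00328333]
cradle [0.67204604 0.11074043]
cradle px pred [[143.0, 73.0], [220.0, 94.0], [187.0, 228.0], [110.0, 207.0]]
key [0.4449 0.3054] yaw -28.53 res mm [[0.5, -1.4], [2.1, 0.0], [-1.2, 1.8], [-1.4, -0.5]]
holder [ 0.4347 -0.3279] yaw 11.32 res mm [[0.2, 0.5], [0.7, 0.4], [-1.5, -0.1], [0.6, -0.8]]
side pred ap [[237.8797795  201.78752239]] stylus top pred later
```

jog_arm(
  deltas=[
    [[1,2.4,4.55,0.3,0.18],[1,2.4,4.55,0.3,0.18],[1,2.4,4.55,0.3,0.18],[1,2.4,4.55,0.3,0.18],[1,2.4,4.55,0.3,0.18],[1,2.4,4.55,0.3,0.18],[1,2.4,4.55,0.3,0.18],[1,2.4,4.55,0.3,0.18]],
  ],
)

```text
time_s: 1.1
tcp_pos: [0.3878, -0.2804, 0.2696]
eef_rot: [-180.0, 0.0, -80.3]
contact_force: [0.6, -0.9, 0.3]
gripper_width: 0.0875
gripper_force: 0.0
```

jog_arm(
  deltas=[
    [[1,2.4,4.55,0.3,0.18],[1,2.4,4.55,0.3,0.18],[1,2.4,4.55,0.3,0.18],[1,2.4,4.55,0.3,0.18],[1,-0.4,5,-0.5,0.05],[1,-0.4,5,-0.5,0.05],[1,-0.4,5,-0.5,0.05],[1,-0.4,5,-0.5,0.04]],
  ],
)

```text
time_s: 2.1
tcp_pos: [0.4669, 0.1015, 0.2613]
eef_rot: [180.0, 0.0, -28.4]
contact_force: [1.3, -1.0, -0.5]
gripper_width: 0.0874
gripper_force: 0.0
```

jog_arm(
  deltas=[
    [[1,-0.5,4,-1.5,0],[1,-0.5,4,-1.5,0],[1,-0.5,4,-1.5,0],[1,-0.5,4,-1.5,0],[1,0,0,0,0],[1,0,0,0,0]],
  ],
)

```text
time_s: 2.85
tcp_pos: [0.4472, 0.2598, 0.2013]
eef_rot: [179.9, 0.0, -28.5]
contact_force: [-1.2, -0.4, -0.4]
gripper_width: 0.0874
gripper_force: 0.0
```

```bash
python3 - <<'E'
from h import *
s=r.get_state();c=r.camera_info("wrist");im=r.capture("wrist");cv2.imwrite("pics/w1.png",im)
np.savez("w1.npz",**{k:np.array(v) for k,v in c.items()})
print(s["time_s"],s["tcp_pos"],s["eef_rot"],s["joints"].round(1));print("key px pred",proj("wrist",[[.4449,.3054,.016]],c))
E
```

```text
2.85 [0.44721906 0.25977043 0.20131127] [ 1.79945848e+02  8.58897895e-03 -2.84904129e+01] [ 51.9   7.7 -22.7   0.  -59.7   9.6]
key px pred [[225.77636028 191.38073065]]
```

View pics/w1.png

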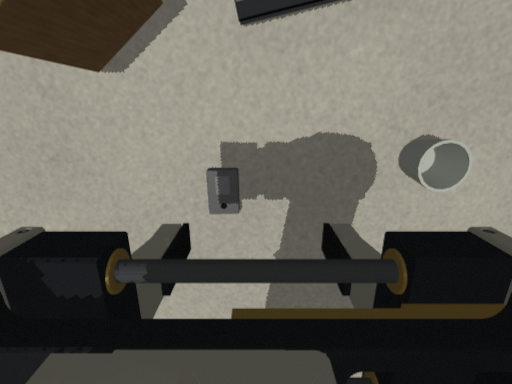

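```bash
python3 - <<'E'
from h import *
c=dict(np.load("w1.npz"));im=cv2.imread("pics/w1.png")
g=cv2.GaussianBlur(im,(3,3),0)[150:230,190:260].max(2)
m=(g<95).astype(np.uint8);n,l,st,ce=cv2.connectedComponentsWithStats(m);print(st[1:].tolist())
o=np.array([.4449,.3054]);t=np.radians(-28.5);R=np.array([[np.cos(t),-np.sin(t)],[np.sin(t),np.cos(t)]])
for z in(0,.016):print(z,(proj("wrist",[np.r_[o+R@[x,y],z] for x,y in((.03,.02),(.03,-.02),(-.03,-.02),(-.03,.02))],c)-[190,150]).round(1).tolist())
cv2.imwrite("pics/w1c.png",cv2.resize(im[150:230,190:260],None,fx=7,fy=7,interpolation=cv2.INTER_CUBIC))
E
```

```text
[[17, 0, 53, 62, 2183], [19, 42, 2, 4, 5]]
0 [[21.2, 16.0], [51.5, 16.0], [52.2, 58.5], [23.3, 58.4]]
0.016 [[19.1, 18.7], [50.9, 18.7], [51.6, 62.9], [21.5, 62.9]]
```

View pics/w1c.png

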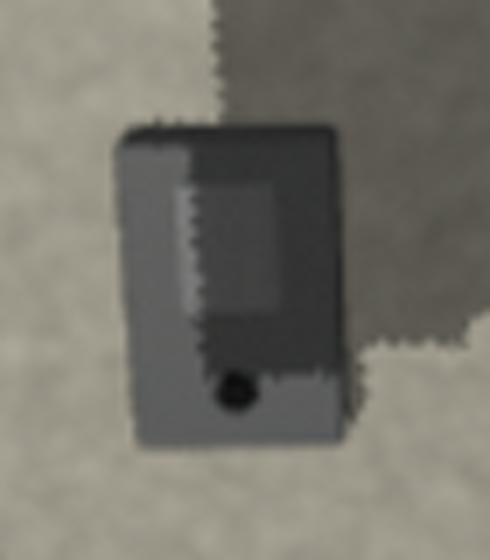

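```bash
python3 - <<'E'
from h import *
c=dict(np.load("w1.npz"));
W=ray("w",np.array([(16.9,20.4),(47.9,20.7),(49.3,63),(19.5,63.4)])+[190,150],.016,c)
k=W.mean(0);print(k.round(4));e=W[0]+W[1]-W[2]-W[3];print(np.degrees(np.arctan2(e[1],e[0])))
print("delta cm",((k[:2]-r.get_state()["tcp_pos"][:2])*100).round(2))
E
```

```text
[0.4451 0.3088 0.016 ]
-27.99159487081775
delta cm [-0.23  4.93]
```

jog_arm(
  deltas=[
    [[1,-0.1,2.4,-4,0],[1,-0.1,2.4,-4,0],[1,0,0,-3.5,0],[1,0,0,-3,0],[1,0,0,-2,0],[1,0,0,-1,0],[1,0,0,0,0],[1,0,0,0,0]],
  ],
)

```text
time_s: 3.9
tcp_pos: [0.446, 0.3083, 0.0275]
eef_rot: [-179.9, -0.0, -28.5]
contact_force: [-0.1, -0.6, 0.0]
gripper_width: 0.0875
gripper_force: 0.0
```

jog_arm(
  deltas=[
    [[0,0,0,0,0],[-0.3,0,0,0,0],[-0.3,0,0,0,0],[-0.3,0,0,0,0],[-0.3,0,0,0,0],[-0.3,0,0,0,0]],
  ],
  force=8,
)

```text
time_s: 4.65
tcp_pos: [0.4455, 0.308, 0.0265]
eef_rot: [180.0, -0.0, -28.5]
contact_force: [0.1, -0.4, -1.0]
gripper_width: 0.04
gripper_force: 8.0
```

jog_arm(
  deltas=[
    [[-0.3,0,0,1,0],[-0.3,0,0,3,0],[-0.3,0,-1,4.5,0],[-0.3,2,-3.8,4,0.06],[-0.3,2,-3.8,4,0.06],[-0.3,2,-3.8,3,0.06],[-0.3,2,-3.8,2,0.044],[-0.3,1,-2.6,0,0]],
  ],
)

```text
time_s: 5.65
tcp_pos: [0.5368, 0.1186, 0.2443]
eef_rot: [-179.8, -0.2, -15.7]
contact_force: [0.5, 0.6, -1.3]
gripper_width: 0.0399
gripper_force: 8.0
```

jog_arm(
  deltas=[
    [[-0.3,0,0,0,0],[-0.3,0,0,0,0]],
  ],
)

```text
time_s: 5.9
tcp_pos: [0.5352, 0.1199, 0.2418]
eef_rot: [-180.0, 0.0, -15.7]
contact_force: [-0.5, 0.2, -0.5]
gripper_width: 0.04
gripper_force: 8.0
```

```bash
python3 - <<'E'
from h import *
s=r.get_state();c=r.camera_info("wrist");im=r.capture("wrist");cv2.imwrite("pics/w2.png",im)
np.savez("w2.npz",**{k:np.array(v) for k,v in c.items()})
print(s["time_s"],s["tcp_pos"],s["eef_rot"],s["gripper_width"])
o=np.array([.6462,.0557]);t=np.radians(-15.65);R=np.array([[np.cos(t),-np.sin(t)],[np.sin(t),np.cos(t)]])
print(proj("wrist",[np.r_[o+R@p,.07] for p in[(.08,.12),(.08,-.12),(-.08,.12),(-.08,-.12),(-.02,-.06),(.08,0),(-.08,0)]],c).round(1).tolist())
q=np.array([[.037,.022],[.037,-.022],[-.035,-.022],[-.035,.022]])
print("cr",proj("wrist",[np.r_[o+R@[.01+np.cos(.349)*x,.06+y],.105+x*np.sin(.349)] for x,y in q],c).round(1).tolist())
E
```

```text
5.9 [0.535179   0.11991366 0.24181523] [-1.79988793e+02  3.13385885e-03 -1.57148642e+01] 0.04002070204093042
[[167.0, -24.5], [410.8, -24.7], [180.9, 139.6], [386.5, 139.7], [340.0, 84.5], [288.8, -24.6], [283.6, 139.7]]
cr [[197.7, -1.4], [249.3, -1.5], [250.4, 85.7], [207.2, 85.7]]
```

View pics/w2.png

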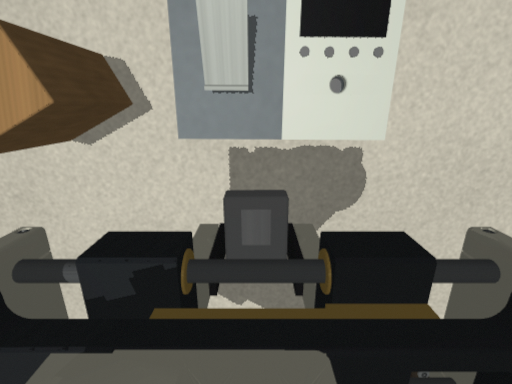

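jog_arm(
  deltas=[
    [[-0.3,2,-0.1,0,0],[-0.3,3,-0.1,0,0],[-0.3,3,-0.1,0,0],[-0.3,3,-0.1,-1,0],[-0.3,1.6,-0.1,-2,0],[-0.3,0.8,-0.1,-2.5,0],[-0.3,0,0,-2,0],[-0.3,0,0,0,0]],
  ],
)

```text
time_s: 6.95
tcp_pos: [0.6681, 0.1145, 0.1644]
eef_rot: [179.9, 0.2, -15.6]
contact_force: [-0.3, 0.2, -0.7]
gripper_width: 0.0396
gripper_force: 8.0
```

jog_arm(
  deltas=[
    [[-0.3,0,0,0,0],[-0.3,0,0,0,0]],
  ],
  force=4,
)

```text
time_s: 7.2
tcp_pos: [0.6699, 0.1145, 0.168]
eef_rot: [-179.9, -0.1, -15.7]
contact_force: [-0.3, -0.6, -0.6]
gripper_width: 0.0399
gripper_force: 4.0
```

jog_arm(
  deltas=[
    [[-0.3,0,0,-1,0],[-0.3,0,0,-0.9,0],[-0.3,0,0,-0.3,0],[-0.3,0,0,-0.3,0],[-0.3,0,0,0,0]],
  ],
)

```text
time_s: 7.82
tcp_pos: [0.6694, 0.1139, 0.1413]
eef_rot: [180.0, 0.0, -15.7]
contact_force: [-0.4, 1.6, -0.5]
gripper_width: 0.0394
gripper_force: 4.0
```

jog_arm(
  deltas=[
    [[-0.3,0,0,-0.2,0],[-0.3,0,0,-0.2,0],[-0.3,0,0,-0.2,0],[-0.3,0,0,0,0]],
  ],
  force=3,
)

```text
time_s: 8.32
tcp_pos: [0.6694, 0.114, 0.1354]
eef_rot: [180.0, 0.0, -15.7]
contact_force: [-0.0, 0.7, -0.4]
gripper_width: 0.0401
gripper_force: 3.0
```

```bash
python3 - <<'E'
from h import *
s=r.get_state();im=r.capture("wrist");sd=r.capture("side")
print(s["tcp_pos"],s["contact_force"])
a=cv2.resize(sd[150:290,130:300],None,fx=2.8,fy=2.8,interpolation=cv2.INTER_CUBIC)
b=cv2.resize(im[120:320,150:360],None,fx=1.5,fy=1.5)
b=cv2.copyMakeBorder(b,0,a.shape[0]-b.shape[0],0,0,cv2.BORDER_CONSTANT)
cv2.imwrite("pics/p1.png",np.hstack([a,b]))
E
```

```text
[0.66941064 0.11395511 0.13539719] [-0.00366121  0.68556036 -0.39419624]
```

View pics/p1.png

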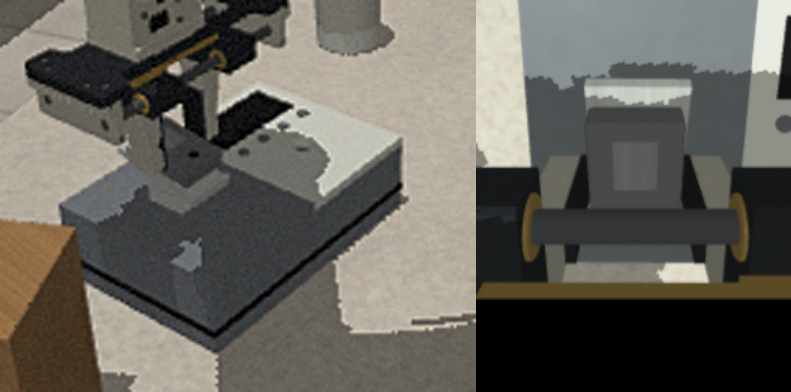

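jog_arm(
  deltas=[
    [[-0.3,0,0,-0.2,0],[-0.3,0,0,-0.15,0],[-0.3,0,0,-0.1,0],[-0.3,0,0,0,0],[-0.3,0,0,0,0]],
  ],
)

```text
time_s: 9.05
tcp_pos: [0.6695, 0.1139, 0.131]
eef_rot: [180.0, -0.0, -15.7]
contact_force: [0.1, 0.2, -0.2]
gripper_width: 0.0397
gripper_force: 3.0
```

```bash
python3 - <<'E'
from h import *
s=r.get_state();c=r.camera_info("side");im=r.capture("wrist");sd=r.capture("side")
a=cv2.resize(sd[185:245,170:240],None,fx=6,fy=6,interpolation=cv2.INTER_CUBIC)
b=cv2.resize(im[120:320,150:360],None,fx=1.7,fy=1.7)
b=cv2.copyMakeBorder(b,0,a.shape[0]-b.shape[0],0,0,cv2.BORDER_CONSTANT)
cv2.imwrite("pics/p2.png",np.hstack([a,b]))
E
```

```text
(no output)
```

View pics/p2.png

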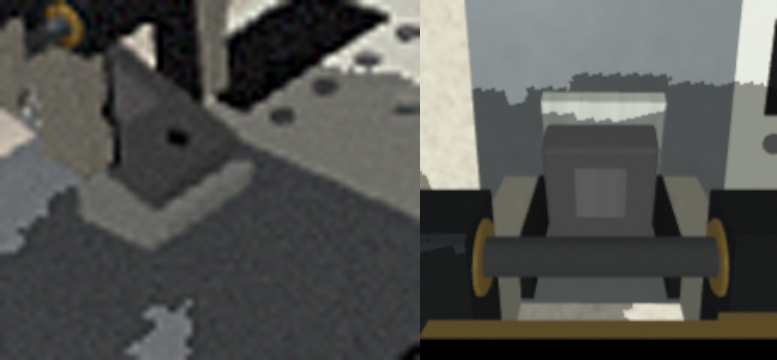

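jog_arm(
  deltas=[
    [[-0.05,0,0,0,0],[0.05,0,0,0,0],[0.2,0,0,0,0],[0.4,0,0,0,0],[0.4,0,0,0,0],[0.4,0,0,1,0],[0.4,0,0,4,0],[0.6,0,0,5,0]],
  ],
)

```text
time_s: 10.15
tcp_pos: [0.669, 0.1137, 0.2319]
eef_rot: [179.9, 0.1, -15.7]
contact_force: [0.5, 0.3, 0.1]
gripper_width: 0.0666
gripper_force: 0.0
```

jog_arm(
  deltas=[
    [[0.6,-3,0,2,0],[0.6,-5,-1,1,0],[0.6,-4,-1,0,0],[0.6,-2,0,0,0],[0.6,0,0,0,0],[0.6,0,0,0,0]],
  ],
)

```text
time_s: 10.9
tcp_pos: [0.5301, 0.0942, 0.2618]
eef_rot: [-180.0, -0.1, -15.7]
contact_force: [-0.3, -0.1, -0.4]
gripper_width: 0.0702
gripper_force: 0.0
```

```bash
python3 - <<'E'
from h import *
s=r.get_state();c=r.camera_info("wrist");im=r.capture("wrist");sd=r.capture("side")
np.savez("w3.npz",**{k:np.array(v) for k,v in c.items()});cv2.imwrite("pics/w3.png",im)
print(s["time_s"],s["tcp_pos"],s["eef_rot"])
a=cv2.resize(sd[180:245,155:240],None,fx=4,fy=4,interpolation=cv2.INTER_CUBIC)
b=cv2.resize(im[0:200,140:400],None,fx=1.75,fy=1.75)
h=max(len(a),len(b));p=lambda x:cv2.copyMakeBorder(x,0,h-len(x),0,0,cv2.BORDER_CONSTANT)
cv2.imwrite("pics/p3.png",np.hstack([p(a),p(b)]))
o=np.array([.647,.058]);t=np.radians(-15.65);R=np.array([[np.cos(t),-np.sin(t)],[np.sin(t),np.cos(t)]])
P=lambda L:((proj("wrist",[np.r_[o+R@p[:2],p[2]] for p in L],c)-[140,0])*1.75+[340,0]).round(0).tolist()
C=lambda x,y,z:(.01+.94*x-.342*z,.06+y,.105+.342*x+.94*z)
print("bed",P([C(.037,.022,0),C(.037,-.022,0),C(-.035,-.022,0),C(-.035,.022,0)]))
print("keytop s=0",P([C(.03,.02,.016),C(.03,-.02,.016),C(-.03,-.02,.016),C(-.03,.02,.016)]))
print("ap",P([(-.02,-.06,.07)]))
E
```

```text
10.9 [0.53008928 0.09415257 0.26177287] [-1.79959335e+02 -5.84013332e-02 -1.56705735e+01]
bed [[396.0, 17.0], [479.0, 17.0], [488.0, 156.0], [418.0, 156.0]]
keytop s=0 [[394.0, 35.0], [472.0, 35.0], [482.0, 156.0], [414.0, 155.0]]
ap [[638.0, 154.0]]
```

View pics/p3.png

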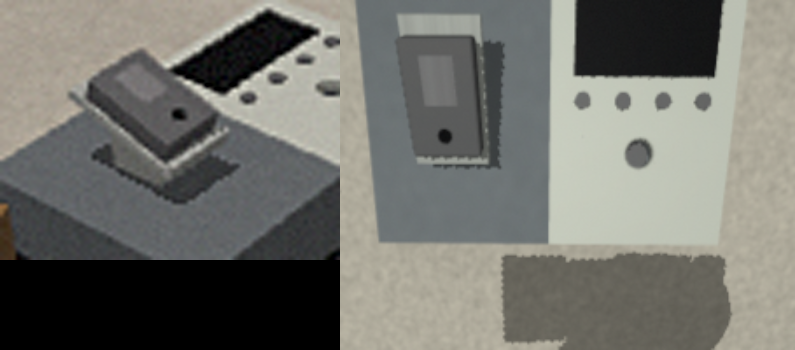

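jog_arm(
  deltas=[
    [[0.6,-1,-4,0,0],[0.6,-1.5,-5,0,0],[0.6,-1.5,-5,0,0],[0.6,-2,-5,0,0],[0.6,-2,-5,0,0],[0.6,-2,-5,0,0],[0.6,-2,-5,0,0],[0.6,-2,-4,0,0]],
  ],
)

```text
time_s: 12.0
tcp_pos: [0.389, -0.2881, 0.2608]
eef_rot: [180.0, 0.0, -15.7]
contact_force: [-0.1, -0.7, -0.4]
gripper_width: 0.0699
gripper_force: 0.0
```

jog_arm(
  deltas=[
    [[0.6,-2,-2,0,0],[0.6,-1,-0.5,0,0],[0.6,0,0,0,0],[0.6,0,0,0,0]],
  ],
)

```text
time_s: 12.5
tcp_pos: [0.3602, -0.3107, 0.2611]
eef_rot: [-180.0, -0.0, -15.7]
contact_force: [-0.1, 0.8, 0.2]
gripper_width: 0.0705
gripper_force: 0.0
```

```bash
python3 - <<'E'
from h import *
s=r.get_state();c=r.camera_info("wrist");im=r.capture("wrist")
np.savez("w4.npz",**{k:np.array(v) for k,v in c.items()});cv2.imwrite("pics/w4.png",im)
print(s["time_s"],s["tcp_pos"],s["eef_rot"],s["joints"].round(0))
for z in(.07,.074,.135):print(z,proj("wrist",[[.4357,-.3255,z]],c).round(1))
E
```

```text
12.5 [ 0.36016403 -0.31065184  0.26112511] [-1.79997918e+02 -1.61215514e-02 -1.56502567e+01] [-17.   1. -22.  -0. -67.  91.]
0.07 [[251.3 110.3]]
0.074 [[251.3 110.4]]
0.135 [[250.1 111.3]]
```

View pics/w4.png

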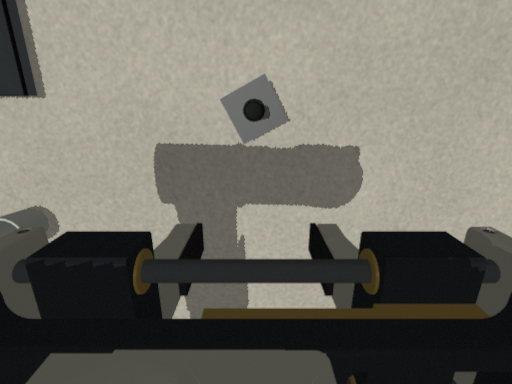

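```bash
python3 - <<'E'
from h import *
c=dict(np.load("w4.npz"));im=cv2.imread("pics/w4.png");g=im.max(2)[70:150,215:295]
m=(g<45).astype(np.uint8);n,l,st,ce=cv2.connectedComponentsWithStats(m);i=1+st[1:,4].argmax();uv=ce[i]+[215,70];print(st[i],uv)
print("stylus top",ray("w",uv,.135,c).round(4))
m=((g<130)&(im[70:150,215:295].min(2)>60)).astype(np.uint8)|m
n,l,st,ce=cv2.connectedComponentsWithStats(m);i=1+st[1:,4].argmax()
q=cv2.minAreaRect(np.argwhere(l==i)[:,::-1].astype(np.float32));print(q);print("holder top",ray("w",np.array(q[0])+[215,70],.07,c).round(4))
E
```

```text
[ 29  29  21  22 368] [253.95923913 109.78804348]
stylus top [[ 0.436  -0.3294  0.135 ]]
((40.28899002075195, 38.53669738769531), (52.69281005859375, 53.64101028442383), 61.69924545288086)
holder top [[ 0.4364 -0.3307  0.07  ]]
```

jog_arm(
  deltas=[
    [[0.6,2.6,-0.6,0,0],[0.6,2.6,-0.7,-2,0],[0.6,2.4,-0.6,-2,0],[0.6,0,0,-3,0],[0.6,0,0,-3,0],[0.6,0,0,-3,0],[0.6,0,0,-2.1,0],[0.6,0,0,0,0]],
  ],
)

```text
time_s: 13.55
tcp_pos: [0.4351, -0.329, 0.1085]
eef_rot: [-180.0, 0.2, -15.6]
contact_force: [-0.3, -0.1, 0.0]
gripper_width: 0.0702
gripper_force: 0.0
```

jog_arm(
  deltas=[
    [[0,0,0,0,0],[-0.4,0,0,0,0],[-0.8,0,0,0,0],[-0.8,0,0,0,0],[-0.8,0,0,0,0],[-0.8,0,0,0,0],[-0.8,0,0,0,0],[-0.8,0,0,0,0]],
  ],
  force=30,
)

```text
time_s: 14.55
tcp_pos: [0.4355, -0.3301, 0.1101]
eef_rot: [180.0, 0.0, -15.7]
contact_force: [-0.0, -0.2, 1.3]
gripper_width: 0.0175
gripper_force: 30.0
```

jog_arm(
  deltas=[
    [[-0.8,0,0,1,0],[-0.8,0,0,2,0],[-0.8,0,0,2,0],[-0.8,0,0,2,0],[-0.8,0,0,2,0],[-0.8,0,0,1,0],[-0.8,0,0,0,0],[-0.8,0,0,0,0]],
  ],
)

```text
time_s: 15.55
tcp_pos: [0.435, -0.3298, 0.2093]
eef_rot: [-180.0, 0.1, -15.7]
contact_force: [0.1, 1.3, -0.7]
gripper_width: 0.0175
gripper_force: 30.0
```

```bash
python3 - <<'E'
from h import *
s=r.get_state();c=r.camera_info("wrist");im=r.capture("wrist");cv2.imwrite("pics/w5.png",im)
print(s["tcp_pos"],s["gripper_width"])
R=cv2.Rodrigues(np.array([0,0,0.]))[0]
p=s["tcp_pos"]
for n in("wrist","side"):print(n,[(z,proj(n,[[p[0],p[1],p[2]+z]]).round(1).tolist()) for z in(.025,-.036,-.105)])
im=r.capture("side");cv2.imwrite("pics/s5.png",im)
g=im.max(2)
for v in range(100,200,6): pass
u,v=proj("side",[[p[0],p[1],p[2]-.07]])[0].astype(int); print(u,v)
for vv in range(v-14,v+26,3): print(vv,g[vv,u-16:u+17].tolist())
E
```

```text
[ 0.4350121  -0.32982765  0.2093174 ] 0.017547121417396942
wrist [(0.025, [[256.5, 274.3]]), (-0.036, [[256.4, 223.4]]), (-0.105, [[256.3, 193.5]])]
side [(0.025, [[346.0, 98.3]]), (-0.036, [[343.5, 120.0]]), (-0.105, [[340.9, 143.1]])]
342 131
117 [95, 99, 100, 105, 104, 111, 103, 103, 104, 109, 111, 113, 117, 125, 120, 69, 0, 9, 19, 0, 4, 31, 101, 125, 115, 114, 119, 113, 113, 118, 117, 116, 113]
120 [165, 161, 165, 165, 165, 161, 160, 167, 161, 161, 144, 149, 137, 89, 0, 3, 16, 0, 11, 0, 10, 0, 24, 97, 120, 115, 116, 115, 115, 113, 117, 112, 114]
123 [160, 164, 165, 156, 159, 162, 160, 161, 162, 161, 162, 162, 165, 169, 168, 168, 131, 54, 65, 100, 176, 167, 167, 169, 163, 165, 159, 161, 161, 160, 167, 156, 146]
126 [165, 162, 166, 162, 163, 162, 159, 158, 164, 157, 158, 156, 159, 157, 168, 159, 72, 55, 72, 149, 162, 160, 159, 162, 162, 162, 158, 155, 160, 162, 158, 161, 159]
129 [160, 161, 162, 164, 166, 157, 160, 158, 158, 165, 160, 167, 165, 163, 164, 166, 51, 59, 80, 171, 161, 160, 157, 157, 153, 160, 157, 157, 158, 159, 157, 154, 157]
132 [157, 160, 159, 158, 161, 162, 157, 16
[... 702 characters left out ...]
58, 161, 161, 161, 153, 162, 158, 154, 158, 160, 157, 158, 155, 160, 157, 159, 156, 161, 158]
147 [158, 155, 161, 166, 160, 171, 163, 165, 166, 166, 163, 167, 164, 158, 151, 157, 156, 160, 152, 157, 157, 159, 156, 159, 164, 159, 156, 157, 162, 159, 164, 158, 156]
150 [161, 166, 159, 131, 82, 86, 48, 40, 48, 45, 42, 42, 38, 45, 44, 46, 44, 45, 46, 58, 56, 54, 60, 59, 92, 168, 160, 160, 158, 158, 159, 155, 150]
153 [163, 163, 166, 98, 36, 48, 54, 46, 52, 56, 52, 47, 48, 57, 56, 56, 46, 47, 50, 46, 44, 45, 47, 47, 70, 179, 163, 155, 150, 158, 153, 161, 156]
156 [157, 166, 161, 68, 48, 44, 51, 44, 49, 51, 52, 47, 55, 55, 49, 49, 46, 45, 47, 51, 55, 54, 48, 49, 50, 77, 81, 85, 82, 81, 85, 98, 94]
```

```bash
python3 - <<'E'
from h import *
im=cv2.imread("pics/w5.png").max(2)
for v in range(182,232,3): print(v,im[v,240:274].tolist())
E
```

```text
182 [61, 61, 61, 60, 61, 62, 60, 61, 58, 53, 48, 47, 50, 49, 50, 50, 50, 50, 49, 49, 48, 55, 59, 60, 61, 60, 61, 61, 61, 60, 61, 61, 62, 62]
185 [61, 60, 59, 61, 60, 60, 60, 61, 58, 53, 49, 47, 49, 49, 50, 51, 49, 49, 48, 48, 46, 54, 60, 60, 61, 60, 61, 60, 61, 60, 60, 61, 61, 60]
188 [61, 61, 60, 61, 60, 60, 62, 61, 60, 60, 58, 56, 52, 52, 50, 49, 49, 51, 53, 55, 59, 60, 60, 61, 62, 61, 60, 60, 60, 60, 61, 60, 61, 59]
191 [59, 61, 61, 61, 60, 61, 61, 59, 61, 60, 61, 61, 60, 62, 62, 61, 61, 62, 61, 61, 60, 61, 61, 60, 60, 60, 61, 60, 61, 61, 60, 61, 61, 60]
194 [62, 60, 60, 61, 61, 60, 61, 60, 61, 60, 61, 61, 60, 59, 61, 61, 62, 61, 62, 60, 60, 60, 60, 60, 61, 61, 60, 61, 61, 61, 60, 60, 60, 60]
197 [60, 61, 60, 61, 60, 61, 60, 60, 61, 61, 62, 60, 60, 61, 62, 63, 62, 62, 62, 60, 59, 61, 61, 61, 60, 61, 61, 60, 61, 60, 60, 60, 60, 61]
200 [60, 61, 59, 61, 62, 61, 61, 61, 62, 60, 61, 59, 60, 61, 62, 61, 63, 62, 62, 62, 58, 60, 61, 60, 61, 59, 60, 60, 60, 59, 61, 60, 61, 61]
203 [60, 60, 60, 60, 60, 61, 59, 60, 61, 60, 61, 60, 61, 61, 60, 61, 62, 61, 61, 61, 60, 59, 60, 60, 61, 61, 60, 
[... 525 characters left out ...]
 10, 9, 9, 8, 9, 12, 11, 12, 11, 13, 9, 8, 8, 39, 89, 106]
218 [11, 11, 7, 11, 10, 13, 11, 8, 9, 11, 8, 8, 8, 9, 10, 7, 5, 8, 11, 10, 10, 10, 10, 9, 9, 11, 11, 10, 14, 10, 8, 12, 12, 148]
221 [10, 11, 11, 12, 9, 6, 9, 9, 11, 11, 9, 10, 10, 7, 10, 9, 8, 11, 8, 5, 10, 10, 12, 10, 10, 8, 8, 14, 12, 6, 11, 12, 12, 84]
224 [14, 16, 12, 12, 9, 10, 7, 13, 9, 16, 9, 6, 11, 10, 10, 10, 10, 10, 7, 12, 13, 12, 8, 9, 10, 9, 12, 13, 14, 14, 16, 15, 13, 15]
227 [14, 15, 14, 13, 12, 9, 7, 8, 11, 5, 12, 9, 13, 8, 8, 10, 9, 6, 8, 7, 12, 13, 11, 13, 10, 6, 6, 7, 12, 14, 13, 15, 15, 17]
230 [12, 14, 13, 8, 9, 6, 9, 10, 5, 6, 8, 12, 10, 7, 6, 10, 11, 10, 7, 8, 9, 10, 10, 8, 9, 10, 11, 9, 10, 12, 13, 15, 15, 14]
```

jog_arm(
  deltas=[
    [[-0.8,1,2,0,0],[-0.8,2.2,4.2,0,0],[-0.8,2.4,4.6,0,0],[-0.8,2.4,4.6,0,0],[-0.8,2.4,4.6,0,0],[-0.8,2.4,4.6,0,0],[-0.8,2.4,4.6,0,0],[-0.8,1.4,2.6,0,0]],
  ],
)

```text
time_s: 16.65
tcp_pos: [0.6021, -0.0099, 0.2092]
eef_rot: [180.0, 0.1, -15.6]
contact_force: [0.4, 0.1, -0.9]
gripper_width: 0.0178
gripper_force: 30.0
```

jog_arm(
  deltas=[
    [[-0.8,1,1.8,0,0],[-0.8,0,0,0,0],[-0.8,0,0,0,0],[-0.8,0,0,0,0]],
  ],
)

```text
time_s: 17.15
tcp_pos: [0.6111, 0.0049, 0.2102]
eef_rot: [-180.0, -0.0, -15.8]
contact_force: [0.1, 0.9, -0.9]
gripper_width: 0.0177
gripper_force: 30.0
```

```bash
python3 - <<'E'
from h import *
s=r.get_state();c=r.camera_info("wrist");im=r.capture("wrist");cv2.imwrite("pics/w6.png",im)
p=s["tcp_pos"];print(s["time_s"],p,s["eef_rot"])
print("ap",proj("wrist",[[.6115,.0056,.07]],c),"tip",proj("wrist",[p-[0,0,.105]],c))
g=im.max(2)
for v in range(160,215,3): print(v,g[v,230:284].tolist())
E
```

```text
17.15 [0.61107041 0.00492197 0.21023014] [-1.79997879e+02 -2.30485509e-03 -1.57570271e+01]
ap [[255.5951153  183.36333998]] tip [[256.31569766 193.59811514]]
160 [223, 228, 227, 228, 228, 228, 228, 227, 228, 228, 227, 228, 228, 197, 183, 220, 227, 228, 166, 134, 134, 133, 134, 134, 133, 134, 135, 134, 133, 133, 134, 134, 134, 134, 134, 135, 134, 126, 125, 131, 134, 135, 134, 134, 134, 133, 134, 134, 133, 185, 154, 134, 133, 134]
163 [187, 201, 201, 201, 222, 227, 227, 210, 200, 201, 201, 154, 214, 228, 210, 201, 201, 154, 134, 133, 133, 134, 133, 134, 133, 133, 133, 133, 134, 134, 133, 134, 132, 133, 134, 134, 134, 134, 134, 133, 133, 134, 134, 134, 134, 134, 133, 134, 133, 133, 134, 134, 133, 133]
166 [132, 133, 133, 133, 132, 133, 133, 133, 134, 133, 133, 133, 133, 133, 132, 134, 133, 133, 133, 133, 133, 133, 133, 133, 133, 133, 133, 132, 132, 133, 133, 132, 133, 133, 133, 133, 134, 132, 132, 132, 133, 133, 133, 133, 133, 133, 133, 132, 133, 134, 133, 133, 134, 133]
169 [133, 133, 133, 132, 132, 134, 133, 133, 133, 132, 132, 133, 132, 134, 133, 132, 133, 133, 133, 132, 133, 133, 13
[... 3407 characters left out ...]
33, 132, 133, 133, 132, 132, 133, 118, 107, 72, 28, 12, 13, 11, 15, 12, 13, 13, 13, 11, 15, 12, 13, 14, 13, 10, 48, 94, 111, 128, 133, 133, 133, 133, 132, 133, 133, 133, 133, 132, 132, 133, 133, 133, 132, 133]
211 [133, 133, 133, 133, 133, 132, 132, 133, 133, 133, 132, 133, 115, 62, 15, 10, 15, 13, 14, 15, 13, 14, 15, 17, 13, 12, 14, 13, 15, 12, 13, 13, 12, 16, 15, 14, 14, 13, 28, 99, 128, 132, 133, 134, 132, 132, 133, 133, 133, 133, 133, 133, 134, 132]
214 [133, 133, 132, 133, 132, 132, 133, 134, 133, 133, 100, 44, 12, 13, 11, 16, 17, 13, 14, 11, 14, 14, 15, 14, 12, 14, 13, 13, 11, 15, 12, 12, 14, 12, 15, 15, 15, 12, 12, 13, 9, 80, 123, 133, 133, 133, 132, 133, 132, 132, 133, 133, 133, 132]
```

jog_arm(
  deltas=[
    [[-0.8,0,0,-1,0],[-0.8,0,0,-1.2,0],[-0.8,0,0,-1,0],[-0.8,0,0,-0.8,0],[-0.8,0,0,-0.7,0],[-0.8,0,0,-0.5,0],[-0.8,0,0,0,0],[-0.8,0,0,0,0]],
  ],
)

```text
time_s: 18.2
tcp_pos: [0.6117, 0.006, 0.1584]
eef_rot: [-180.0, -0.0, -15.7]
contact_force: [-0.4, -0.4, -0.7]
gripper_width: 0.0172
gripper_force: 30.0
```

jog_arm(
  deltas=[
    [[-0.8,0,0,-0.3,0],[-0.8,0,0,-0.2,0],[-0.8,0,0,0,0],[-0.8,0,0,0,0]],
  ],
)

```text
time_s: 18.7
tcp_pos: [0.6114, 0.0059, 0.1531]
eef_rot: [180.0, 0.0, -15.7]
contact_force: [0.1, 0.4, 0.8]
gripper_width: 0.0176
gripper_force: 30.0
```

jog_arm(
  deltas=[
    [[-0.8,0,0,-0.3,0],[-0.8,0,0,-0.2,0],[-0.8,0,0,0,0],[-0.8,0,0,0,0]],
  ],
)

```text
time_s: 19.2
tcp_pos: [0.6116, 0.0059, 0.1483]
eef_rot: [-180.0, -0.0, -15.7]
contact_force: [-0.3, -0.3, 3.4]
gripper_width: 0.0174
gripper_force: 30.0
```

jog_arm(
  deltas=[
    [[-0.8,0,0,-0.2,0],[-0.8,0,0,-0.1,0],[-0.8,0,0,0,0],[-0.8,0,0,0,0]],
  ],
)

```text
time_s: 19.7
tcp_pos: [0.6116, 0.006, 0.1452]
eef_rot: [-180.0, -0.0, -15.7]
contact_force: [-0.6, 0.3, 5.1]
gripper_width: 0.0175
gripper_force: 30.0
```

jog_arm(
  deltas=[
    [[-0.8,0,0,-0.1,0],[-0.8,0,0,0,0],[-0.8,0,0,0,0]],
  ],
)

```text
time_s: 20.08
tcp_pos: [0.6118, 0.0059, 0.1448]
eef_rot: [-180.0, -0.1, -15.7]
contact_force: [-2.2, 0.3, 8.0]
gripper_width: 0.0175
gripper_force: 30.0
```

jog_arm(
  deltas=[
    [[-0.8,0,0,0,0],[-0.8,0,0,0,0],[-0.8,0,0,0,0],[-0.8,0,0,0,0]],
  ],
)

```text
time_s: 20.58
tcp_pos: [0.6118, 0.0059, 0.1449]
eef_rot: [-180.0, -0.1, -15.7]
contact_force: [-0.9, 0.3, 9.0]
gripper_width: 0.0177
gripper_force: 30.0
```

```bash
python3 - <<'E'
from h import *
s=r.get_state();print(s["contact_force"],s["tcp_pos"])
im=r.capture("side")
o=np.array([.647,.058]);t=np.radians(-15.65);R=np.array([[np.cos(t),-np.sin(t)],[np.sin(t),np.cos(t)]])
for x,y in((0.015,0.01),(-.01,.012),(-.02,-.012)):
    q=np.r_[o+R@[.01+.94*x-.342*.016,.06+y],.105+.342*x+.94*.016];u,v=proj("side",[q])[0].round().astype(int);print(u,v,im[v,u])
if s["contact_force"][2]>4.5: r.close_job();print("closed")
E
```

```text
[-0.85490191  0.27552827  8.98786276] [0.61177681 0.00592482 0.14487588]
184 202 [94 90 94]
192 209 [93 94 96]
203 207 [93 93 96]
the job is handed in; nothing more can be done
closed
```

I handed the job in at about 20.6 s of the 64 s allowed: the key lies flat on the cradle, released, and the gripper still holds the stylus on the reset button. The push reads about 9 N, above the 5.5 N needed to bottom the button; I read the press from that force, not a picture. The detergent bottle, carton and cup were not touched.

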